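Shim the rocking parcel scale

TASK

The parcel scale rocks because the screw foot under its far right corner (as seen from the robot) has lost its rubber pad. With your fingertips, push the wooden wedge that lies beside that corner along the desk, thin end first, under the bare foot until it is snug and the scale no longer rocks, without gripping the wedge or picking it up and without lifting the scale or shoving it along. Then let go, press down with the fingertips on the platform right above that foot to check that the corner stays firm, and move clear, leaving everything else where it stands.

Things in the scene. Friction and masses are not known exactly. Their poses are not given: they have to be found in the camera images.
- scale: Low grey parcel scale, 3.5 kg, loose on the desk. Steel platform 240 (x) by 280 mm (y), top 66 mm above the desk; a console with display adds 50 mm on the -x side. Housing underside 28 mm above the desk, on screw feet at x +-90, y +-110 mm. Origin on the desk under the platform's centre, z up. Three feet have rubber pads; over the bare one 2 to 4 N makes the platform dip 6 mm.
- short_foot (a point): Centre of the flat underside of the bare steel foot, a disc 26 mm across, at x +90, y -110 mm in the scale's frame, 30 mm inside the platform's right (-y) and far (+x) edges. It hangs 6 to 7 mm above the desk, so the wedge fits under it from the right.
- press_corner (a point): Point on top of the platform straight above the bare foot, 66 mm above the desk: press down here with about 10 N (1 kg). Once shimmed it is rigid.
- wedge: Wooden wedge, 50 g, flat on the desk to the right (-y) of the scale, about in line with the bare foot. 95 mm long, 44 mm wide, 2 mm thick at the thin end, rising evenly to 16 mm. Origin at the centre of its underside, +x towards the thin end, z up. Slides freely; meets the foot's rim when the foot's centre is 30 mm ahead (+x) of this origin. Friction holds it when let go.
- wedge_back (a point): Centre of the wedge's upright back face (44 mm wide, 16 mm high) at its thick end, 7 mm above the desk: push here, towards the thin end. It is snug 2 to 6 mm beyond first touch, at a push of 4 to 8 N; pushed much harder or farther, the scale gives way and shifts.
Not all that is in view belongs to the job. Of the things that look like the wedge, take the one that is farthest to the robot's right at the start.

How it is judged:
By the outcome, as a careful person would: the job done as asked, in the order asked, and still so for the second after the job is handed in, with the robot touching nothing.
It also fails if it takes over 48 s, if anything falls off the work surface, if the arm or the gripper's body presses on something with over 40 N, if the wrist force passes 120 N, or if a joint passes its speed limit or range.

ROBOT

A 6-joint arm with a two-finger parallel gripper is mounted at the origin on the work surface. World frame = base frame: x ahead of the robot, y to its left, z up, the work surface at z = 0. Lengths are in m, angles in rad, forces in N, time in s.
With the tool pointing down it reaches from about 0.375 to 0.9 m from the base axis. Payload 3.1 kg.
Tool frame: the origin (TCP) lies midway between the tips of the shut fingers; the grasp point (between the pads) lies 19 mm behind it; z points along the fingers, y is the line along which they close (so a half turn about z gives the same grasp; the last joint's range is limited). The gripper opens to 85 mm and grips with 20 to 120 N. Pads are 22 mm wide; open, the fingers measure 114 mm over their backs; the gripper's body (76 mm by 85 mm) begins 54 mm behind the grasp point. The pads swing forward as they close: fully open they stand 13 mm farther back than shut.
Start: joints at [-1.468, 0.527, 1.433, -0, 1.181, -0.178], TCP at [0.174, -0.6, 0.231] pointing down, gripper open.
Joint ranges: [-3.08, 3.08], [-0.75, 2.2], [0.22, 2.44], [-1.43, 4.57], [0, 2.65], [-2.85, 2.85]. Speed limits (rad/s): [2.79, 2.79, 3.14, 3.14, 3.14, 3.14].

INTERFACE

Orientations are given as a unit quaternion [x, y, z, w].
In Python, from station import manip gives the robot as it stands.
- The arm moves only by the tool step_arm, never from a script. Its argument "targets" is text: rows parted by semicolons, each of 4 numbers parted by spaces: the shift along the tool's x, y, z in mm, then the turn about the tool's z in degrees. A call has 1 to 12 rows; each row is the pose to reach, as a shift and turn from the pose commanded when the call began, along the tool's axes at that moment; what a row does not reach only later rows make up. A row lasts 1/10 s, in which the tool goes at most 50 mm and 8.59 degrees, less where a joint would pass 70% of its speed; a pose out of reach is approached as far as the arm can. A call with a gripper value outside its range is refused whole. "gripper" is the closure, from 0 (fully open) to 1 (shut), set as the call begins (left out, the last holds). The fingers move at their own pace and stop on an object; "squeeze" is the grip in N (left out, the last holds). Time passes only in rows, so rows that repeat a pose let the fingers close. It gives the time, the measured TCP pose, the force, the opening and the grip force at its end, in the units of the state.
- manip.sense(): the state, without advancing time (a new reading comes with each control period).
- manip.snapshot(name): name is "side" or "top" or "wrist"; returns the picture (420x560x3 uint8, red, green, blue); there is no depth.
- manip.get_calibration(name): a dict with "fov_y" (degrees; the focal length in pixels is half the picture's height over the tangent of half this angle, whatever the lens; pixels are square), "cx", "cy" (the principal point, pixels), "k1" (the pictures are not rectified: a ray, as slopes to the right and down, at radius r is drawn at 1 + k1 r^2 times it, then the intrinsics apply), "extrinsics" (4x4, takes a point from camera to world coordinates); the wrist camera has in their place "tool_from_camera" (4x4, takes a point from camera to tool coordinates, whose origin is the TCP and whose axes are the flange's). Camera axes: x right, y down, z forward; pixel columns grow to the right and rows downward; lengths in m; the calibration is good to about 2 mm. A picture is of the moment at which its call begins: read the wrist's pose just before it. get_calibration takes no time and is no camera call.
- manip.sign_off(): hands the job in; it is judged then, once.
Trained networks look in the newest picture that a camera, given by its name, has taken for a name from the list of things; names that differ only in an ending like _2 or _b are one class to them, and where a whole thing is asked for, a point or a joint stands for the part that bears it (a point fixed in the world has none). Each returns a list of dicts, best first, with "p" (0 to 1); they miss things now and then, are a little off and sometimes report something else, mostly with a low value. They report only what shows in the picture. A call takes as long as a camera call. They do not tell look-alikes from the thing itself.
- manip.recognise(camera, query): "position" ([column, row] in pixels, amid what is visible of it).
- manip.masks_of(camera, query): "pixels" (420x560 bool, what is visible of it) and "position" ([column, row] in pixels, amid what is visible of it).
- manip.mark_of(camera, query): "position" ([column, row] in pixels: a listed point, or the origin of a listed thing).
The state is a dict: "t": time; "q": joint angles; "qd": joint speeds; "tau": joint torques, N m; "tcp_pos": TCP position; "tool_rot": TCP orientation; "force": force on the tool from outside, world axes, zero at the start; "ft_torque": the same for the moment, N m; "finger_gap": opening from 0.0 (shut) to 1.0 (fully open); "gripper_force": force on a finger pad.
Only numpy, scipy, OpenCV 4.12 (cv2) and the standard library are available. Lean on these libraries where they do the work, as an engineer would, in place of code of your own. Each camera call takes 0.05 s, during which the arm holds its last target. There are 200 camera calls.

## Working session

There is one attempt and no reset: what is moved stays moved. The work goes in short steps, Python scripts to look and compute and a tool call to move; the robot and the scene stay as the last step left them, time stands still between calls to the robot, and variables do not carry over. Pictures are saved under pics/ and viewed, at most 10 in all, crops included, and the job is handed in when it is done.

Besides the shell and the picture viewer there is one more tool, called after "Request:" as name(argument=value, ...) on one line, values as JSON. step_arm: Moves the arm, as the interface text tells. Its arguments: {"type":"object","properties":{"targets":{"type":"string"},"gripper":{"type":"number"},"squeeze":{"type":"number"}},"required":["targets"]}

```bash
mkdir -p pics; cat > h.py <<'E'
import numpy as np, cv2
from scipy.spatial.transform import Rotation as R
from station import manip
def cam(n,s=None):
    c=manip.get_calibration(n); f=210/np.tan(np.radians(c["fov_y"])/2)
    if n=="wrist":
        T=np.eye(4);T[:3,:3]=R.from_quat(s["tool_rot"]).as_matrix();T[:3,3]=s["tcp_pos"]
        E=T@np.array(c["tool_from_camera"])
    else: E=np.array(c["extrinsics"])
    return f,c["cx"],c["cy"],c["k1"],E
def px2w(C,p,z):
    f,cx,cy,k,E=C; d=np.array([(p[0]-cx)/f,(p[1]-cy)/f]); u=d.copy()
    for _ in range(20): u=d/(1+k*(u@u))
    r=E[:3,:3]@np.array([u[0],u[1],1]); o=E[:3,3]; return o+r*(z-o[2])/r[2]
def w2px(C,P):
    f,cx,cy,k,E=C; q=E[:3,:3].T@(np.array(P)-E[:3,3]); u=q[:2]/q[2]; u=u*(1+k*(u@u)); return np.array([u[0]*f+cx,u[1]*f+cy])
def save(n,im): cv2.imwrite("pics/"+n+".png",im[:,:,::-1])
E
python3 - <<'E'
from h import *
ims=[]
for n,z in (("top",0),("side",0),("wrist",0)):
    s=manip.sense(); im=manip.snapshot(n); C=cam(n,s); save(n,im)
    for q,z in (("wedge",.007),("wedge_back",.007),("scale",0),("press_corner",.066),("short_foot",.0065)):
        for d in manip.mark_of(n,q)[:5]: print(n,q,round(d["p"],2),np.round(d["position"],1),np.round(px2w(C,d["position"],z),4))
print(manip.sense())
a=cv2.imread("pics/top.png");b=cv2.imread("pics/side.png")
cv2.imwrite("pics/a1.png",cv2.resize(np.vstack([a,b]),None,fx=.714,fy=.714) if 0 else np.hstack([cv2.resize(a,(400,300)),cv2.resize(b,(400,300))]))
E
```

```text
top wedge 0.88 [318.1 156.7] [ 0.5414 -0.0485  0.007 ]
top wedge 0.7 [274.7 136.3] [0.583 0.046 0.007]
top wedge 0.61 [171.7 297.8] [0.2324 0.2527 0.007 ]
top wedge_back 0.81 [343.9 164.1] [ 0.527  -0.1043  0.007 ]
top wedge_back 0.78 [190.2 293.2] [0.243  0.2142 0.007 ]
top scale 0.71 [216.7 172.5] [0.5018 0.169  0.    ]
top press_corner 0.9 [273.7 135.6] [0.571  0.0473 0.066 ]
top press_corner 0.21 [342.7 165.4] [ 0.5144 -0.0935  0.066 ]
side wedge 0.88 [289.6 382. ] [0.2236 0.2586 0.007 ]
side wedge 0.69 [263.  210.2] [ 0.5316 -0.0445  0.007 ]
side wedge_back 0.75 [298.8 349.6] [0.2458 0.2053 0.007 ]
side wedge_back 0.74 [283.5 197.3] [ 0.5269 -0.1158  0.007 ]
side scale 0.93 [196.2 264.8] [0.5229 0.171  0.    ]
side press_corner 0.7 [222.4 202.6] [0.5637 0.0492 0.066 ]
{'t': 0.9, 'q': array([-1.46748851e+00,  5.27459774e-01,  1.43270841e+00, -2.44930781e-05,
        1.18138854e+00, -1.78490068e-01]), 'qd': array([-0.00139173,  0.00138315,  0.00065542,  0.00137359, -0.000621  ,
       -0.00151155]), 'tau': array([-6.71451890e-04, -4.42309391e+01, -1.78423870e+01, -2.86408840e-04,
        7.85999164e-04,  1.24069135e-05]), 'tcp_pos': array([ 0.17382717, -0.60031654,  0.23133246]), 'tool_rot': array([ 9.90089502e-01,  1.40437807e-01, -1.19969819e-05,  1.75277500e-05]), 'force': array([-0.10878195,  0.11503081, -0.19216503]), 'ft_torque': array([ 0.02066869, -0.03484751, -0.01322184]), 'gripper_force': 0.0, 'finger_gap': 0.9993917887121555}
```

View pics/top.png

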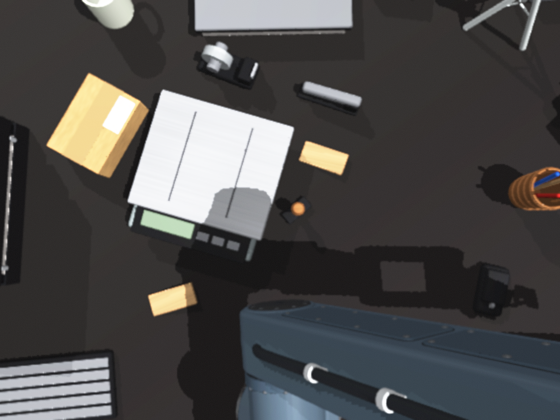

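View pics/side.png

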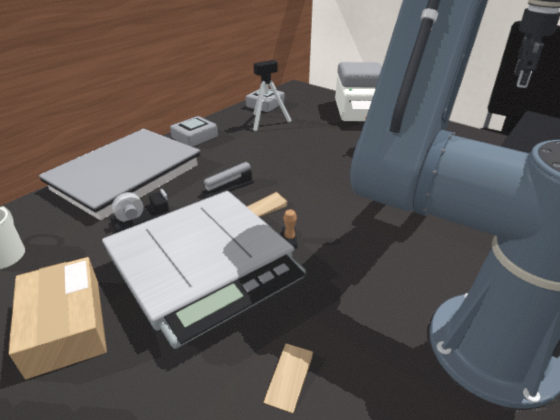

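Two things look like the wedge in the top view: a block at (324,157), right of the scale, and a block at (172,299), front left. The orange peg (298,208) and the stapler-like bar (332,95) are not wedges. The one farthest to the robot's right is (324,157), and it also lies beside the far-right corner, so I'll check it in a crop.

```bash
python3 - <<'E'
from h import *
a=cv2.imread("pics/top.png")[85:235,230:380]; cv2.imwrite("pics/crop.png",cv2.resize(a,(600,600),interpolation=cv2.INTER_CUBIC))
print(np.round(manip.get_calibration("wrist")["tool_from_camera"],3), manip.get_calibration("wrist")["fov_y"])
E
```

```text
[[ 0.    -0.945 -0.327  0.085]
 [ 1.     0.     0.    -0.001]
 [-0.    -0.327  0.945 -0.142]
 [ 0.     0.     0.     1.   ]] 60.15053413484229
```

View pics/crop.png

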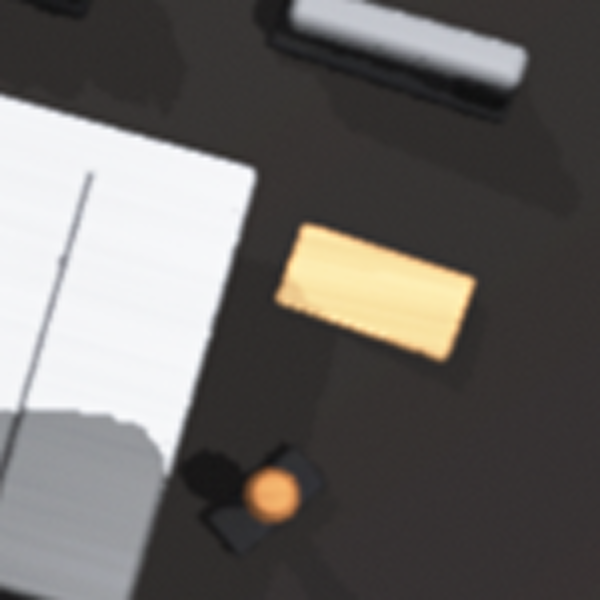

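Request:
step_arm(targets="420 -300 0 -57;420 -300 0 -57;420 -300 0 -57;420 -300 0 -57;420 -300 0 -57;420 -300 0 -57;420 -300 0 -57;420 -300 0 -57;420 -300 0 -57;420 -300 0 -57;420 -300 0 -57;420 -300 0 -57", gripper=1)

```text
t: 2.1
tcp_pos: [0.4952, -0.193, 0.2315]
tool_rot: [0.802, 0.598, 0.0, 0.0]
force: [0.2, -0.1, 1.6]
finger_gap: 0.001
gripper_force: 0.0
```

The crop shows the chosen wedge, with its thin end facing the scale's right edge and its back at crop (460,320). A stamp with an orange knob stands clear on the robot's side.

```bash
python3 - <<'E'
from h import *
s=manip.sense(); im=manip.snapshot("wrist"); C=cam("wrist",s); save("w1",im)
for q,z in (("wedge",0),("wedge_back",.007),("press_corner",.066),("short_foot",.0065)):
    for d in manip.mark_of("wrist",q)[:3]: print(q,round(d["p"],2),np.round(d["position"],1),np.round(px2w(C,d["position"],z),4))
for q in ("wedge","scale"):
  for d in manip.masks_of("wrist",q)[:2]:
    m=d["pixels"].astype(np.uint8); c=max(cv2.findContours(m,0,1)[0],key=cv2.contourArea)
    ap=cv2.approxPolyDP(c,4,True)[:,0]; print(q,round(d["p"],2))
    for p in ap: print(p,np.round(px2w(C,p,.0),4)[:2],np.round(px2w(C,p,.016),4)[:2],np.round(px2w(C,p,.066),4)[:2])
n="top";C=cam(n);a=manip.snapshot(n)
for q,z in (("wedge",.016),("scale",.066)):
  for d in manip.masks_of(n,q)[:2]:
    m=d["pixels"].astype(np.uint8); c=max(cv2.findContours(m,0,1)[0],key=cv2.contourArea)
    ap=cv2.approxPolyDP(c,3,True)[:,0]; print(n,q,round(d["p"],2))
    for p in ap: print(p,np.round(px2w(C,p,z),4)[:2])
E
```

```text
wedge 0.88 [294.1  27.2] [ 0.5412 -0.0589  0.    ]
wedge_back 0.73 [291.3  79.8] [ 0.5252 -0.1036  0.007 ]
short_foot 0.17 [293.3  27.1] [ 0.5402 -0.0595  0.0065]
wedge 0.67
[271   0] [ 0.5273 -0.0305] [ 0.527  -0.0339] [ 0.5261 -0.0447]
[269  79] [ 0.5047 -0.0965] [ 0.5054 -0.0971] [ 0.5074 -0.0991]
[314  81] [ 0.5462 -0.1108] [ 0.5451 -0.1108] [ 0.5416 -0.1109]
[317   0] [ 0.568  -0.0425] [ 0.566  -0.0455] [ 0.5596 -0.0547]
top wedge 0.56
[305 144] [ 0.5662 -0.0192]
[300 159] [ 0.5337 -0.0094]
[340 173] [ 0.5062 -0.0951]
[346 155] [ 0.5451 -0.1071]
[313 143] [ 0.5689 -0.0362]
top scale 0.72
[163  92] [0.6537 0.2746]
[128 198] [0.4358 0.3351]
[134 204] [0.4241 0.3226]
[129 225] [0.3819 0.3305]
[171 204] [0.4263 0.2487]
[198 202] [0.4319 0.1949]
[259 239] [0.3615 0.0704]
[291 128] [0.5876 0.0127]
```

View pics/w1.png

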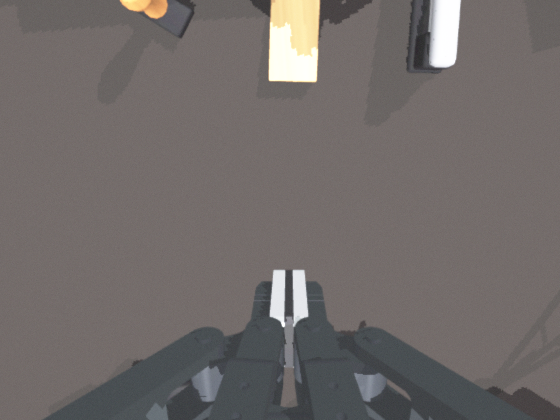

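The wrist view shows the wedge's back edge at row 80, columns 269 to 318, nearly square to the tool. The closed fingertips are at (289,272). I'll move forward so the scale corner comes into view too.

Request:
step_arm(targets="50 0 0 0;100 0 0 0;140 0 0 0;140 0 0 0;140 0 0 0")

```text
t: 3.1
tcp_pos: [0.5345, -0.0609, 0.2313]
tool_rot: [0.802, 0.597, -0.0, 0.0]
force: [-0.5, -1.1, -0.8]
finger_gap: -0.003
gripper_force: 0.0
```

```bash
python3 - <<'E'
from h import *
s=manip.sense(); im=manip.snapshot("wrist"); C=cam("wrist",s); save("w2",im); print(s["tcp_pos"])
for q,z in (("wedge",0),("wedge_back",.007),("press_corner",.066),("short_foot",.0065)):
    for d in manip.mark_of("wrist",q)[:3]: print(q,round(d["p"],2),np.round(d["position"],1),np.round(px2w(C,d["position"],z),4))
for q,z in (("wedge",.016),("wedge",.002),("scale",.066)):
  for d in manip.masks_of("wrist",q)[:1]:
    m=d["pixels"].astype(np.uint8); c=max(cv2.findContours(m,0,1)[0],key=cv2.contourArea)
    ap=cv2.approxPolyDP(c,3,True)[:,0]; print(q,round(d["p"],2))
    for p in ap: print(p,np.round(px2w(C,p,z),4)[:2])
def lines(img,C):
    g=cv2.cvtColor(img,cv2.COLOR_RGB2GRAY); l=cv2.createLineSegmentDetector().detect(g)[0][:,0]
    for x in l:
        if np.hypot(x[2]-x[0],x[3]-x[1])>35: 
            a,b=px2w(C,x[:2],.066),px2w(C,x[2:],.066); print(np.round(x,1),np.round(a[:2],4),np.round(b[:2],4),round(np.degrees(np.arctan2(b[1]-a[1],b[0]-a[0])),1))
print("LSD wrist");lines(im,C)
print("LSD top");t=cv2.imread("pics/top.png")[:,:,::-1].copy();t[250:]=0;t[:,:120]=0;t[:,360:]=0;t[:88]=0;lines(t,cam("top"))
E
```

```text
[ 0.53447345 -0.06093495  0.23132377]
wedge_back 0.68 [290.3 216.4] [ 0.524  -0.1041  0.007 ]
press_corner 0.57 [290.4  56.2] [0.5681 0.0443 0.066 ]
wedge 0.76
[275 126] [ 0.5372 -0.008 ]
[272 217] [ 0.5063 -0.0961]
[312 219] [ 0.5459 -0.1103]
[317 128] [ 0.5756 -0.0215]
wedge 0.76
[275 126] [ 0.5364 -0.0091]
[272 217] [ 0.5043 -0.1007]
[312 219] [ 0.5453 -0.1154]
[317 128] [ 0.5762 -0.0231]
scale 0.97
[0 0] [0.3625 0.155 ]
[ 0 88] [0.3296 0.0952]
[11 99] [0.3346 0.0841]
[44 97] [0.3633 0.0762]
[ 48 107] [0.3628 0.0678]
[323  95] [0.585  0.0085]
[330  91] [0.5913 0.0099]
[329   0] [0.6078 0.0746]
LSD wrist
[316.8 125.6 274.3 124.3] [ 0.5738 -0.0136] [ 0.5403 -0.0024] 161.6
[ 24.7   0.3  46.2 105.5] [0.382  0.1477] [0.3619 0.0694] -104.4
[313.  218.1 317.4 126.8] [ 0.5489 -0.0914] [ 0.574  -0.0147] 71.9
[ 50.5 107.4 325.6  93.6] [0.3648 0.0668] [0.5874 0.009 ] -14.6
[271.9 218.5 311.9 219.3] [ 0.5133 -0.0811] [ 0.5476 -0.0922] -17.9
[273.1 125.7 270.9 216.9] [ 0.539  -0.0032] [ 0.5129 -0.0794] -108.9
[329.9  93.1 329.7   0.6] [0.5908 0.0084] [0.6082 0.074 ] 75.1
[40.5 84.6  4.4 87.6] 
[... 2008 characters left out ...]
310.6 249.5] [0.3399 0.0914] [ 0.3436 -0.0331] -88.3
[303.6  90.2 357.5 106. ] [ 0.666  -0.0108] [ 0.6367 -0.121 ] -104.9
[196.7 111.5 169.5 200.3] [0.6158 0.2046] [0.4337 0.2521] 165.4
[166.6 199.7 193.5 112. ] [0.4347 0.2579] [0.6145 0.2112] -14.5
[253.3 129.  236.7 184.3] [0.5832 0.089 ] [0.4698 0.1185] 165.4
[233.4 185.7 243.7 150.4] [0.4668 0.1252] [0.539 0.107] -14.2
[120.  134.6 137.9 102.3] [0.5636 0.3573] [0.6308 0.3244] -26.1
[121.9 249.4 178.1 249.4] [0.333  0.3422] [0.3362 0.2306] -88.3
[311.9 248.5 358.1 249.5] [ 0.3456 -0.0356] [ 0.3464 -0.1278] -89.5
[299.4  87.6 174.4  87.2] [ 0.6713 -0.002 ] [0.6642 0.252 ] 91.6
[121.8 195.6 142.  131.9] [0.4403 0.3477] [0.5705 0.3134] -14.8
```

View pics/w2.png

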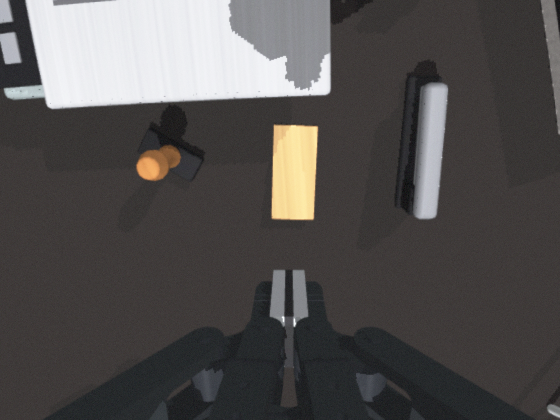

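The view shows the platform's near-right edge at row ~95 with its corner at (330,93), the wedge at columns 272 to 317 and rows 126 to 219, the stamp at (165,155) and the stapler at (425,150). That puts the foot at about (0.569, 0.0445) and the wedge back at (0.5257, -0.1035). The current heading already lines up with the foot, so I'll go down behind the wedge.

Request:
step_arm(targets="-50 2 0 0;-84 3 20 0;-84 3 65 0;-84 3 110 0;-84 3 150 0;-84 3 185 0;-84 3 205 0;-84 3 215 0;-84 3 220 0;-84 3 224 0;-84 3 224 0;-84 3 224 0", gripper=0.85)

```text
t: 4.7
tcp_pos: [0.5136, -0.1429, 0.0082]
tool_rot: [0.803, 0.596, 0.0, 0.001]
force: [0.2, -0.9, 0.7]
finger_gap: 0.15
gripper_force: 0.0
```

```bash
python3 - <<'E'
from h import *
s=manip.sense(); im=manip.snapshot("wrist"); C=cam("wrist",s); save("w3",im); print(s["tcp_pos"],s["force"],s["finger_gap"])
E
```

```text
[ 0.51357887 -0.14294284  0.00824473] [ 0.18977297 -0.89406014  0.65447758] 0.14984798926383172
```

View pics/w3.png

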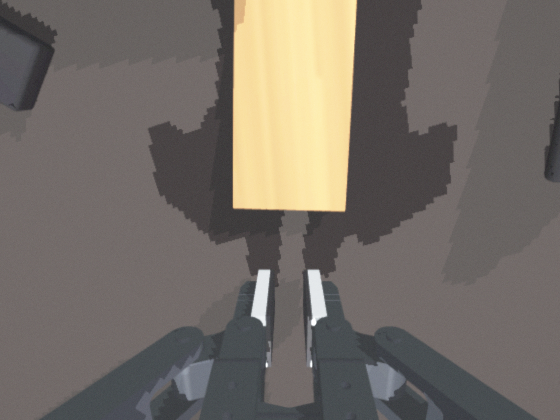

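The fingers (midpoint column ~289) are centred on the wedge's back (233 to 346, row 210). Pushing.

Request:
step_arm(targets="12 0 0 0;22 0 0 0;28 0 0 0;35 0 0 0;45 0 0 0;57 0 0 0;69 0 0 0;80 0 0 0;88 0 0 0;93 0 0 0;95 0 0 0;95 0 0 0")

```text
t: 5.95
tcp_pos: [0.5405, -0.0515, 0.0073]
tool_rot: [0.803, 0.596, -0.0, -0.0]
force: [-0.0, 0.1, 0.6]
finger_gap: 0.152
gripper_force: 0.0
```

```bash
python3 - <<'E'
from h import *
s=manip.sense(); im=manip.snapshot("wrist"); C=cam("wrist",s); save("w4",im); p=s["tcp_pos"];print(p,s["force"],s["force"][:2]@[.287,.958])
g=cv2.cvtColor(im,cv2.COLOR_RGB2GRAY); 
for x in cv2.createLineSegmentDetector().detect(g)[0][:,0]:
    if np.hypot(x[2]-x[0],x[3]-x[1])>60:
        a,b=px2w(C,x[:2],.016),px2w(C,x[2:],.016); print(np.round(x),np.round(a[:2],4),np.round(b[:2],4),round(np.degrees(np.arctan2(b[1]-a[1],b[0]-a[0])),1))
E
```

```text
[ 0.54051965 -0.05151323  0.00728602] [-0.04674423  0.14507787  0.61977465] 0.1255690063716131
[  0. 170. 236. 159.] [0.4502 0.0356] [0.5399 0.0125] -14.5
[415. 143. 424.   1.] [ 0.605  -0.0011] [0.6171 0.0448] 75.3
[344. 272. 347. 154.] [ 0.567  -0.0449] [0.58  0.002] 74.5
[234. 161. 237. 272.] [0.5392 0.0119] [ 0.5248 -0.0322] -108.1
[304. 352. 302. 277.] [ 0.54   -0.0794] [ 0.5497 -0.0421] 75.5
[103. 376. 163. 336.] [ 0.4441 -0.0666] [ 0.4819 -0.0531] 19.6
[399. 326. 451. 360.] [ 0.5838 -0.0784] [ 0.6037 -0.1048] -53.0
```

View pics/w4.png

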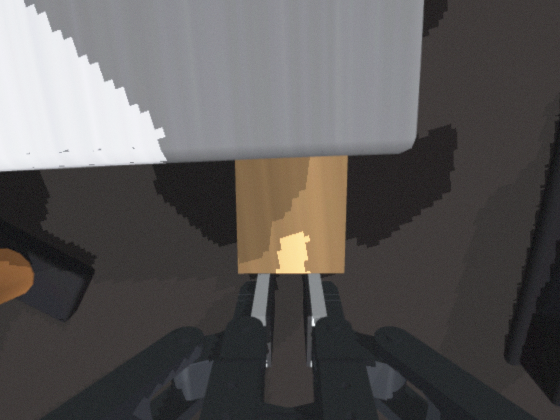

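The wedge is square to the fingers and partly under the platform (back at row 273). Next I'll creep forward while watching the force.

Request:
step_arm(targets="2 0 0 0;4 0 0 0;6 0 0 0;8 0 0 0;9 0 0 0;9 0 0 0;9 0 0 0")

```text
t: 6.7
tcp_pos: [0.5431, -0.043, 0.0073]
tool_rot: [0.803, 0.596, 0.0, -0.0]
force: [0.4, -0.4, -0.6]
finger_gap: 0.149
gripper_force: 0.0
```

Request:
step_arm(targets="1 0 0 0;2 0 0 0;2 0 0 0;2 0 0 0")

```text
t: 7.1
tcp_pos: [0.5436, -0.0414, 0.0073]
tool_rot: [0.803, 0.596, -0.0, 0.0]
force: [-1.8, -3.1, -0.2]
finger_gap: 0.154
gripper_force: 1.5
```

Request:
step_arm(targets="0.5 0 0 0;1 0 0 0;1 0 0 0;1 0 0 0")

```text
t: 7.5
tcp_pos: [0.5439, -0.0405, 0.0073]
tool_rot: [0.803, 0.596, -0.0, 0.0]
force: [-2.0, -4.7, 0.2]
finger_gap: 0.155
gripper_force: 2.6
```

Request:
step_arm(targets="0.5 0 0 0;1 0 0 0;1 0 0 0;1 0 0 0")

```text
t: 7.9
tcp_pos: [0.5442, -0.0397, 0.0073]
tool_rot: [0.803, 0.596, -0.0, 0.0]
force: [-1.3, -4.8, 0.1]
finger_gap: 0.151
gripper_force: 2.9
```

Request:
step_arm(targets="0.5 0 0 0;1 0 0 0;1 0 0 0;1 0 0 0")

```text
t: 8.3
tcp_pos: [0.5444, -0.039, 0.0073]
tool_rot: [0.803, 0.596, -0.0, 0.0]
force: [-2.2, -6.3, 0.2]
finger_gap: 0.149
gripper_force: 3.6
```

```bash
python3 - <<'E'
from h import *
s=manip.sense(); im=manip.snapshot("wrist"); C=cam("wrist",s); save("w5",im); print(s["tcp_pos"],s["force"],s["force"][:2]@[.287,.958])
for n in ("w4","w5"):
  im=cv2.imread(f"pics/{n}.png"); s2=dict(s); C=cam("wrist",s)
  if n=="w4": s2["tcp_pos"]=np.array([.54052,-.05151,.00729]); s2["tool_rot"]=np.array([.803,.596,0,0]); C=cam("wrist",s2)
  g=cv2.cvtColor(im,cv2.COLOR_BGR2GRAY)
  for x in cv2.createLineSegmentDetector().detect(g)[0][:,0]:
    if np.hypot(x[2]-x[0],x[3]-x[1])>60 and min(x[1],x[3])<300:
        a,b=px2w(C,x[:2],.066),px2w(C,x[2:],.066); print(n,np.round(x,1),np.round(a[:2],4),np.round(b[:2],4),round(np.degrees(np.arctan2(b[1]-a[1],b[0]-a[0])),1))
t=manip.snapshot("top"); save("top2",t)
t[250:]=0;t[:,:120]=0;t[:,360:]=0;t[:88]=0
for x in cv2.createLineSegmentDetector().detect(cv2.cvtColor(t,cv2.COLOR_RGB2GRAY))[0][:,0]:
    if np.hypot(x[2]-x[0],x[3]-x[1])>45: print("top",np.round(x,1))
E
```

```text
[ 0.54441215 -0.03902174  0.007312  ] [-2.23044377 -6.25403702  0.19940416] -6.631504826862572
w4 [  0.5 170.4 235.7 158.6] [0.4934 0.0336] [0.5496 0.0191] -14.5
w4 [415.2 143.2 423.7   0.5] [0.5904 0.0106] [0.5979 0.0394] 75.3
w4 [343.8 271.8 347.3 154.4] [ 0.5665 -0.0168] [0.5747 0.0126] 74.5
w4 [234.4 160.6 237.3 271.9] [0.5492 0.0188] [ 0.5401 -0.0088] -108.1
w4 [304.1 351.9 301.8 276.8] [ 0.5497 -0.0384] [ 0.5557 -0.015 ] 75.5
w5 [  0.6 218.9 239.4 209.4] [0.4906 0.0351] [0.5502 0.0197] -14.5
w5 [409.4 199.5 421.5   0.5] [0.5904 0.0102] [0.6013 0.052 ] 75.4
w5 [343.3 273.1 345.5 205.7] [ 0.5702 -0.0046] [0.5752 0.0131] 74.4
w5 [235.5 211.9 237.2 273.2] [0.5491 0.0193] [0.5439 0.0034] -108.2
w5 [304.3 349.4 301.7 283.1] [ 0.5539 -0.025 ] [ 0.5591 -0.0042] 75.9
top [248.1 249.5 358.1 249.4]
top [120.6 249.4 246.9 249.4]
top [359.4 248.1 359.4  88.1]
top [119.4  88.1 119.2 248.1]
top [358.1  87.3 120.6  87.3]
top [149.5 186.6 142.1 246.9]
top [242.5  89.  222.9 179.1]
top [213.2 208.4 222.7 159.3]
top [306.3 208.6 357.5 224.9]
```

The push force is 6.6 N and the platform edge hasn't shifted (same within 1 mm), so the wedge is snug. I'll back off, rise, and go above the corner with the fingers shut.

Request:
step_arm(targets="-3 0 0 0;-15 0 0 0;-35 0 0 0;-45 0 0 0;-45 0 -20 0;-45 0 -60 0;-45 0 -100 0;-45 0 -120 0;-45 0 -120 0")

```text
t: 9.3
tcp_pos: [0.5336, -0.0821, 0.1305]
tool_rot: [0.803, 0.596, 0.002, 0.003]
force: [-0.4, -1.1, -0.7]
finger_gap: 0.151
gripper_force: 0.0
```

Request:
step_arm(targets="20 0 0 0;60 0 0 0;100 0 0 0;125 0 0 0;132 0 0 0;132 0 15 0;132 0 35 0;132 0 48 0;132 0 53 0;132 0 53 0;132 0 53 0", gripper=1)

```text
t: 10.4
tcp_pos: [0.57, 0.0446, 0.0745]
tool_rot: [0.803, 0.596, 0.0, 0.0]
force: [0.7, 0.9, -0.5]
finger_gap: -0.001
gripper_force: 0.0
```

```bash
python3 - <<'E'
from h import *
s=manip.sense(); print(s["tcp_pos"],s["force"],s["finger_gap"])
im=manip.snapshot("side"); save("side2",im)
cv2.imwrite("pics/side2c.png",cv2.resize(im[120:300,150:390,::-1],None,fx=3,fy=3))
C=cam("side"); print(w2px(C,[.569,.0445,.066]),w2px(C,s["tcp_pos"]))
E
```

```text
[0.57003246 0.04455691 0.07452442] [ 0.73916901  0.92877272 -0.50162723] -0.0010042130118760567
[222.17897882 200.73175899] [221.49542461 197.28877661]
```

View pics/side2c.png

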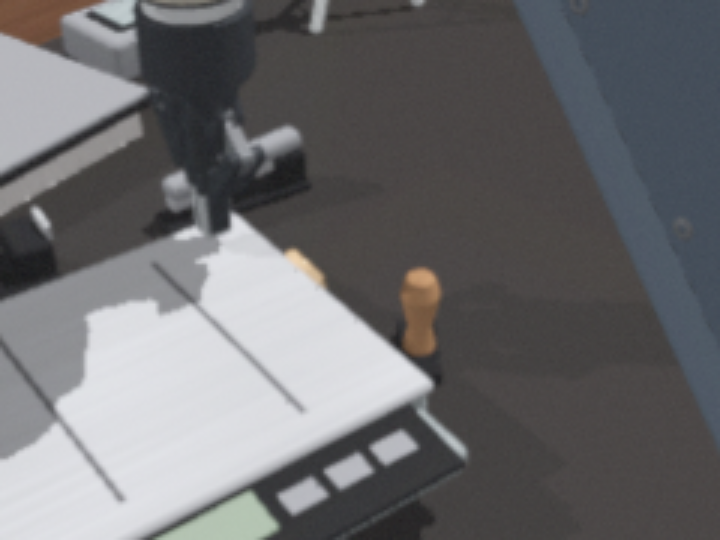

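The fingertips hover over the corner (crop 215,225), with the wedge's back still visible at (305,265). Pressing down gently.

Request:
step_arm(targets="0 0 3 0;0 0 5 0;0 0 6 0;0 0 7 0;0 0 7 0;0 0 7 0")

```text
t: 11.05
tcp_pos: [0.5697, 0.045, 0.0673]
tool_rot: [0.803, 0.596, -0.0, -0.0]
force: [0.2, 0.1, -0.3]
finger_gap: 0.001
gripper_force: 0.0
```

Request:
step_arm(targets="0 0 0.5 0;0 0 1 0;0 0 1 0;0 0 1 0")

```text
t: 11.45
tcp_pos: [0.5698, 0.045, 0.0663]
tool_rot: [0.803, 0.596, -0.0, -0.0]
force: [0.6, 0.4, -0.1]
finger_gap: -0.002
gripper_force: 0.0
```

Request:
step_arm(targets="0 0 0.5 0;0 0 1 0;0 0 1 0;0 0 1 0")

```text
t: 11.85
tcp_pos: [0.5699, 0.0449, 0.0656]
tool_rot: [0.803, 0.596, 0.0, 0.0]
force: [-1.2, -0.8, 2.6]
finger_gap: 0.004
gripper_force: 1.6
```

Request:
step_arm(targets="0 0 0.5 0;0 0 0.5 0;0 0 0.5 0;0 0 0.5 0")

```text
t: 12.25
tcp_pos: [0.5699, 0.0449, 0.0655]
tool_rot: [0.803, 0.596, 0.0, 0.0]
force: [-1.1, -0.8, 6.7]
finger_gap: 0.001
gripper_force: 3.3
```

Request:
step_arm(targets="0 0 0.2 0;0 0 0.4 0;0 0 0.4 0;0 0 0.4 0;0 0 0.4 0;0 0 0.4 0;0 0 0.4 0")

```text
t: 12.95
tcp_pos: [0.5699, 0.0449, 0.0655]
tool_rot: [0.803, 0.596, 0.0, 0.0]
force: [-0.7, 0.2, 9.1]
finger_gap: -0.0
gripper_force: 4.4
```

Firm: about 9 N with no dip. I'll bring it to 10 N, hold briefly, then lift straight up and clear.

Request:
step_arm(targets="0 0 0.2 0;0 0 0.2 0;0 0 0.2 0;0 0 0.2 0;0 0 0.2 0")

```text
t: 13.45
tcp_pos: [0.5699, 0.0449, 0.0654]
tool_rot: [0.803, 0.596, 0.0, 0.0]
force: [-1.2, 0.0, 10.4]
finger_gap: -0.002
gripper_force: 5.0
```

Request:
step_arm(targets="0 0 -3 0;0 0 -20 0;0 0 -60 0;0 0 -110 0;-30 0 -150 0;-80 0 -160 0;-130 0 -160 0;-180 0 -160 0;-200 0 -160 0;-200 0 -160 0;-200 0 -160 0")

```text
t: 14.55
tcp_pos: [0.5115, -0.1465, 0.2239]
tool_rot: [0.804, 0.595, 0.0, -0.001]
force: [-0.1, -0.1, 0.2]
finger_gap: -0.001
gripper_force: 0.0
```

```bash
python3 - <<'E'
from h import *
s=manip.sense(); print(s["tcp_pos"],s["force"])
im=manip.snapshot("top"); save("top3",im)
a=cv2.imread("pics/top.png")
cv2.imwrite("pics/cmp.png",np.hstack([cv2.resize(x[80:260,110:370],(400,277)) for x in (a,im[:,:,::-1])]))
E
```

```text
[ 0.51153255 -0.14648603  0.22389705] [-0.11195137 -0.11009911  0.18769288]
```

View pics/cmp.png

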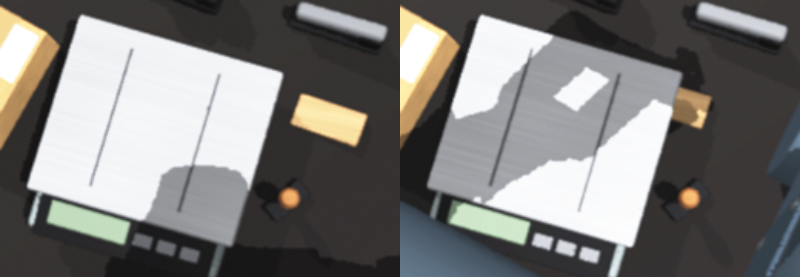

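Comparing before and after: the scale (corner at 282 before, 682−400 after), stamp and stapler haven't moved, and the wedge is tucked under the corner. Handing in.

```bash
python3 -c "
from station import manip
print(manip.sign_off())"
```

```text
the job is handed in; nothing more can be done
None
```

The wedge is snug under the bare foot (last push 6.6 N), the corner stayed firm under a 10.4 N press, the scale did not visibly shift, and the arm is clear; I handed the job in at about 14.6 s.

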